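Pack the test tiles in the ware case and lock it with the T-key

TASK

Pack every test tile that lies on the bench into the wooden ware case, slide the case's lid fully shut again, then lock it with the steel T-key from its stand: put the key's cross-head down through the slot in the lid until its collar rests on the lid, and give it a quarter turn so that it cannot be lifted out. The round knob on the side of the case works a hidden catch that may or may not be holding the lid, and nothing shows which: try the lid, and if it is held, a quarter turn of the knob frees it (and if it is free, a quarter turn would lock it). Do not knock over the screw-cap pot by the wall.

Things in the scene. Friction and masses are not known exactly. Their poses are not given: they have to be found in the camera images.
- case: Wooden ware case fixed to the bench, 184 mm (x) by 210 mm (y), sides 60 mm high. Origin on the bench under the middle of the tile space; the lid slides open along its +y. Tile space under the lid: 168 mm (x) by 148 mm (y) about the origin, floor 6 mm above the bench, 44 mm from floor to lid. At y +80 to +130 mm is the closed lock bay; on the -x side a grey housing, 50 mm high, carries the knob.
- lid_handle (a point): Middle of the lid's grip bar, a dark wooden bar standing on the lid: 70 mm long (case x), 12 mm thick (case y), top 78 mm and foot 58 mm above the bench; this point is 68 mm up and moves with the lid. Lid shut: x 0, y +30 mm of the case.
- lid (a joint): How far the lid is open, in m: 0 fully shut, 0.155 fully open, when the whole tile space is uncovered. It slides along the case's +y with about 2.5 N friction and stays where it is left. While the catch holds, it gives about 5 mm and then stops dead.
- knob_grip (a point): Fixed point in the middle of the catch knob, on its upright axis, 66 mm up (x -116, y -10 mm of the case). Round, unmarked, 36 mm in diameter, from 52 to 80 mm up. Turns with about 0.1 Nm, clicks to rest at every quarter turn; each quarter turn, either way, changes the catch from holding to free or back. It does not act on the T-key.
- lock_slot (a point): Middle of the T-key's slot in the lock bay, fixed to the case, level with the lid's top 56 mm above the bench (x 0, y +104 mm of the case). Long along the case's x: 30 by 12 mm through a fixed metal plate 42 to 48 mm up; with the lid shut a 31 by 14 mm slot in the 6 mm lid lies over it. Free space below down to 6 mm above the bench.
- key_grip (a point): Middle of the T-key's grip bar, 21 mm above its collar's underside. Loose, upright, about 70 g: bar 56 mm long (key x), 12 mm thick (key y), 22 mm high; round collar 32 mm wide; below it an 8 mm shank and a cross-head 26 mm long (parallel to the bar), 8 mm wide, its underside 26 mm below the collar's underside. Starts in the key stand, collar resting on it.
- key_stand: Fixed wooden block, 70 mm (its x) by 50 mm (its y), 40 mm high, with a slot 31 by 13 mm, long along its x, in the top that holds the T-key. Origin on the bench under its middle.
- tile_1_mid (a point): Middle of a glazed test tile lying flat, 59 mm (its x) by 47 mm (its y), about 12 mm thick; the point is 5 mm above its underside, and the sides can be gripped up to 10 mm. May be absent.
- tile_2_mid (a point): Middle of a glazed test tile lying flat, 59 mm (its x) by 43 mm (its y), about 12 mm thick; the point is 4 mm above its underside, and the sides can be gripped up to 8 mm. May be absent.
- tile_3_mid (a point): Middle of a glazed test tile lying flat, 60 mm (its x) by 41 mm (its y), about 13 mm thick; the point is 5 mm above its underside, and the sides can be gripped up to 10 mm. May be absent.
- tile_4_mid (a point): Middle of a glazed test tile lying flat, 60 mm (its x) by 44 mm (its y), about 12 mm thick; the point is 4 mm above its underside, and the sides can be gripped up to 8 mm. May be absent.
- small_pot: Bystander: screw-cap pot, 53 mm wide, 61 mm high, origin under its middle, towards the wall.
Things that resemble listed ones, but are neither listed nor needed, are in the scene too. What is shaped like the part that bears tile_4_mid but pink, purple or turquoise is not meant.

How it is judged:
By the outcome, as a careful person would: the job done as asked, in the order asked, and still so for the second after the job is handed in, with the robot touching nothing.
Of tile_1, tile_2, tile_3, tile_4 only 2 to 4 are there at a start; the rules pass over those that are not, and their reading is None.
At some moment in a run one of tile_1, tile_2, tile_3, tile_4 may be knocked a few centimetres aside while the robot is not near it.
It also fails if it takes over 210 s, if anything falls off the work surface, if the arm or the gripper's body presses on something with over 40 N, if the wrist force passes 120 N, or if a joint passes its speed limit or range.

ROBOT

A 6-joint arm with a two-finger parallel gripper is mounted at the origin on the work surface; the furniture and walls round the work are solid. World frame = base frame: x ahead of the robot, y to its left, z up, the work surface at z = 0. Lengths are in m, angles in rad, forces in N, time in s.
With the tool pointing down it reaches from about 0.35 to 0.85 m from the base axis. Payload 8.1 kg.
Tool frame: the origin (TCP) lies at the centre of the arm's flange, where the gripper is bolted on; the fingertips stand 186 mm ahead of it and the grasp point (between the pads) lies 167 mm ahead of it; z points along the fingers, y is the direction in which the jaws open and shut (so a half turn about z gives the same grasp; the last joint's range is limited). The gripper opens to 93 mm and grips with 3 to 60 N. Pads are 15 mm wide; open, the fingers measure 128 mm over their backs; the gripper's body (75 mm by 188 mm) begins 65 mm behind the grasp point.
Start: joints at [1.218, 0.13, 1.488, -0, 1.523, -0.085], TCP at [0.159, 0.579, 0.405] pointing down, gripper open.
Joint ranges: [-2.96, 2.96], [-0.89, 2.26], [0.02, 2.5], [-1.34, 4.48], [0, 2.73], [-2.66, 2.66]. Speed limits (rad/s): [2.39, 2.39, 2.79, 3.14, 3.14, 3.14].

INTERFACE

Orientations are given as a rotation vector (axis times angle).
In Python, from plant import robot, viewer, order gives the robot as it stands.
- The arm moves only by the tool apply_moves, never from a script. Its argument "deltas" is a list of rows, each a list of 3 entries, a list of its own where there are three numbers: the finger opening in mm, from 0 to 93, then the shift along the tool's x, y, z in mm, then the turn about the tool's z in rad. In form: [[grip, [dx, dy, dz], yaw], ...]. A call has 1 to 5 rows; each row shifts and turns the commanded pose from where the row before left it, along the tool's axes as they then stand; what a row does not reach is not made up. A row lasts 1/8 s, in which the tool goes at most 62.5 mm and 10.7 degrees, less where a joint would pass 70% of its speed; a pose out of reach is approached as far as the arm can. A call is refused whole if a number of a shift passes 62.5 or a number of a turn 0.188, either way. A call with a gripper value outside its range is refused whole. The fingers move at their own pace and stop on an object; "grip_force" is the grip in N (left out, the last holds). Time passes only in rows, so rows that do not move let the fingers close. It gives the time, the measured TCP pose, the force and the opening at its end, in the units of the state.
- robot.read_state(): the state, without advancing time (a new reading comes with each control period).
- viewer.read_camera(name): name is "side" or "top"; returns the picture (384x512x3 uint8, blue, green, red); there is no depth.
- viewer.get_calibration(name): a dict with "fx", "fy", "cx", "cy" (pixels), "R" (3x3) and "t" (3): a world point X has camera coordinates R X + t. Camera axes: x right, y down, z forward; pixel columns grow to the right and rows downward; lengths in m; the calibration is good to about 2 mm. A picture is of the moment at which its call begins. get_calibration takes no time and is no camera call.
- order.close_job(): hands the job in, once; it reports no verdict.
The state is a dict: "t": time; "q": joint angles; "dq": joint speeds; "joint_torque": joint torques, N m; "tool_pos": TCP position; "orientation": TCP orientation; "force": force on the tool from outside, world axes, zero at the start; "wrist_torque": the same for the moment, N m; "opening": finger opening in m.
Only numpy, scipy, OpenCV 4.12 (cv2) and the standard library are available. Lean on these libraries where they do the work, as an engineer would, in place of code of your own. Each camera call takes 0.05 s, during which the arm holds its last target. There are 200 camera calls.

## Working session

There is one attempt and no reset: what is moved stays moved. The work goes in short steps, Python scripts to look and compute and a tool call to move; the robot and the scene stay as the last step left them, time stands still between calls to the robot, and variables do not carry over. Pictures are saved under pics/ and viewed, about 12 in all and at most 16, crops included, and the job is handed in when it is done.

Besides the shell and the picture viewer there is one more tool, called after "Request:" as name([rows], argument=value, ...), one row to a line, values as JSON. apply_moves: Moves the arm, as the interface text tells. Its arguments: {"type":"object","properties":{"deltas":{"type":"array"},"grip_force":{"type":"number"}},"required":["deltas"]}

```bash
ls; mkdir -p pics
python3 - <<'E'
from plant import robot, viewer, order
import cv2,numpy as np
s=robot.read_state(); print(s)
for n in("top","side"):
    im=viewer.read_camera(n); cv2.imwrite(f"pics/{n}0.png",im); 
    c=viewer.get_calibration(n); print(n,c)
E
```

```text
pics
{'t': 0.0, 'q': array([ 1.21758183e+00,  1.31144109e-01,  1.48926212e+00, -1.07226439e-05,
        1.52298316e+00, -8.54081835e-02]), 'dq': array([ 7.68999366e-04, -1.03408156e-03,  1.82163818e-03, -6.38565578e-04,
        2.30310611e-03,  4.88239926e-05]), 'joint_torque': array([-2.55629842e-03, -5.59853840e+01, -4.91750944e+01,  7.64688570e-02,
        3.59758164e-02, -1.87964097e-04]), 'tool_pos': array([0.15867751, 0.57840576, 0.40370675]), 'orientation': array([-4.19361436e-01, -3.11309212e+00,  2.75803188e-03]), 'force': array([ 0.39326242, -0.34261911, -0.14600042]), 'wrist_torque': array([-0.00179988,  0.01832177, -0.00860657]), 'opening': 0.09315015179729952}
top {'fx': 374.67118854032776, 'fy': 374.67118854032776, 'cx': 252.370258533295, 'cy': 190.00088468446978, 'R': array([[ 1.66045230e-02, -9.99861036e-01,  1.48295659e-03],
       [-9.96798227e-01, -1.66696444e-02, -7.82011308e-02],
       [ 7.82149840e-02, -1.79716030e-04, -9.96936499e-01]]), 't': array([-0.12034873,  0.5650349 ,  0.89916986])}
side {'fx': 482.8254270709728, 'fy': 482.8254270709728, 'cx': 251.69449897914228, 'cy': 189.37214733306985, 'R': array([[ 0.90994018, -0.41471592,  0.00442328],
       [-0.19511301, -0.43746566, -0.87781246],
       [ 0.36597784,  0.79789379, -0.47898405]]), 't': array([-0.56212375,  0.1382807 ,  1.03391513])}
```

View pics/top0.png

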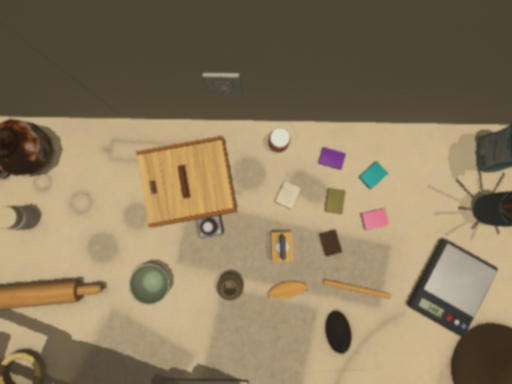

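View pics/side0.png

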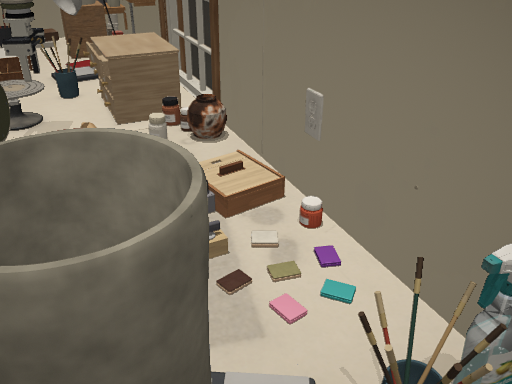

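Top view: the case is at about (187,182) with its bar at (184,182), slot at (153,187) and knob at (210,228). The key stand is at (283,247) and the pot at (279,139). Candidate tiles are white (288,195), olive (335,201) and dark brown (331,243). The decoys are purple (332,158), turquoise (374,175) and pink (374,218). Next is one close crop to check these.

```bash
cat > h.py <<'E'
from plant import robot, viewer, order
import cv2,numpy as np
from scipy.spatial.transform import Rotation as Rn
def ray(n,uv,z):
    c=viewer.get_calibration(n);R=np.array(c["R"]);t=np.array(c["t"])
    d=R.T@np.array([(uv[0]-c["cx"])/c["fx"],(uv[1]-c["cy"])/c["fy"],1]);o=-R.T@t
    return (o+d*(z-o[2])/d[2])
def proj(n,X):
    c=viewer.get_calibration(n);p=np.array(c["R"])@np.array(X)+np.array(c["t"])
    return np.array([c["fx"]*p[0]/p[2]+c["cx"],c["fy"]*p[1]/p[2]+c["cy"]])
def rect(n,m,z):
    """largest contour of mask -> rectangle on plane z: centre, long, short (mm), angle of long axis (deg)"""
    cs,_=cv2.findContours(m,cv2.RETR_EXTERNAL,cv2.CHAIN_APPROX_NONE)
    c=max(cs,key=cv2.contourArea)
    P=np.array([ray(n,p[0]+0.0,z)[:2]*1000 for p in c],np.float32)
    (x,y),(w,h),a=cv2.minAreaRect(P)
    if w<h: w,h,a=h,w,a+90
    return np.array([x,y]),w,h,(a+90)%180-90
def tool():
    s=robot.read_state();M=Rn.from_rotvec(s["orientation"]).as_matrix();return s,M
E
python3 - <<'E'
from h import *
im=cv2.imread("pics/top0.png")
cv2.imwrite("pics/crop1.png",cv2.resize(im[120:270,125:400],None,fx=2.9,fy=2.9,interpolation=cv2.INTER_CUBIC))
hsv=cv2.cvtColor(im,cv2.COLOR_BGR2HSV)
for uv in [(288,195),(335,201),(331,243),(320,220),(184,182),(153,187),(200,170),(283,235),(283,247),(210,228)]:
    print(uv,im[uv[1],uv[0]],hsv[uv[1],uv[0]])
s=robot.read_state();print(Rn.from_rotvec(s["orientation"]).as_matrix().round(3))
E
```

```text
(288, 195) [159 191 207] [ 20  59 207]
(335, 201) [ 65 121 134] [ 24 131 134]
(331, 243) [39 53 75] [ 12 122  75]
(320, 220) [138 177 199] [ 19  78 199]
(184, 182) [33 58 91] [ 13 163  91]
(153, 187) [41 67 98] [ 14 148  98]
(200, 170) [ 90 151 192] [ 18 135 192]
(283, 235) [ 65 100 125] [ 18 122 125]
(283, 247) [82 86 93] [11 30 93]
(210, 228) [172 184 190] [ 20  24 190]
[[-0.964  0.265 -0.001]
 [ 0.265  0.964 -0.002]
 [ 0.    -0.002 -1.   ]]
```

View pics/crop1.png

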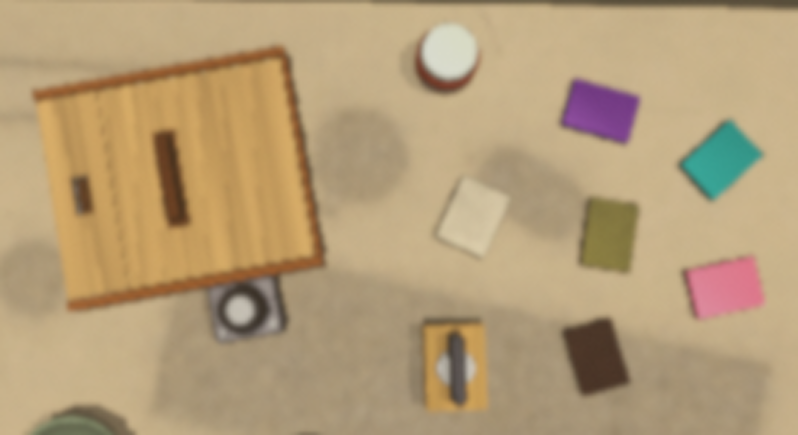

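The crop shows three glazed tiles (white, olive, brown), the T-key in its stand with the bar roughly along image vertical, and the knob as a dark ring with a bright centre. I'll measure them now.

```bash
cat > meas.py <<'E'
from h import *
def sub(im,x0,y0,x1,y1,f,z,k=4,n="top"):
    """mask function f on upsampled crop; returns rect in mm"""
    b=cv2.resize(im[y0:y1,x0:x1],None,fx=k,fy=k,interpolation=cv2.INTER_CUBIC)
    m=f(b.astype(int),cv2.cvtColor(b,cv2.COLOR_BGR2HSV).astype(int)).astype(np.uint8)*255
    m=cv2.morphologyEx(m,cv2.MORPH_OPEN,np.ones((5,5),np.uint8))
    cs,_=cv2.findContours(m,cv2.RETR_EXTERNAL,cv2.CHAIN_APPROX_NONE)
    c=max(cs,key=cv2.contourArea)[:,0,:]
    c=(c+.5)/k-.5+[x0,y0]
    P=np.array([ray(n,p,z)[:2]*1000 for p in c],np.float32)
    (x,y),(w,h),a=cv2.minAreaRect(P)
    if w<h: w,h,a=h,w,a+90
    return np.round([x,y,w,h,(a+90)%180-90],1)
E
python3 - <<'E'
from meas import *
im=cv2.imread("pics/top0.png")
print("white",sub(im,270,174,307,212,lambda b,h:(h[...,1]<71)&(h[...,2]>170),.012))
print("olive",sub(im,318,182,352,218,lambda b,h:b[...,2]<160,.012))
print("brown",sub(im,312,222,348,262,lambda b,h:b[...,2]<115,.012))
print("bar",sub(im,172,158,198,206,lambda b,h:b[...,2]<140,.078))
print("slot",sub(im,146,176,160,198,lambda b,h:b[...,2]<145,.056))
print("stand",sub(im,266,224,300,268,lambda b,h:(h[...,1]>100)&(h[...,2]>110),.040))
print("keybar",sub(im,272,228,294,264,lambda b,h:b[...,2]<115,.072))
print("knob",sub(im,200,216,220,240,lambda b,h:(b[...,2]<90),.080))
# case top outline: orange
print("case",sub(im,125,125,250,240,lambda b,h:(h[...,1]>115)&(b[...,2]>90),.058))
print("pot",sub(im,262,122,297,157,lambda b,h:(h[...,1]<60)&(h[...,2]>170),.061))
E
```

```text
white [ 559.2 -199.8   61.4   47.5  -24.5]
olive [ 545.3 -313.2   61.    49.2   -7.7]
brown [ 441.5 -303.5   59.1   43.4   17.6]
bar [580.5  48.8  76.9  18.4  11.5]
slot [568.2 124.8  31.4  13.9  11.1]
stand [ 433.1 -182.4   74.5   53.7    2.3]
keybar [ 434.3 -180.8   55.    12.5    3.8]
knob [478.1 -11.5  36.9  36.9 -43.7]Traceback (most recent call last):
  File "<stdin>", line 12, in <module>
  File "meas.py", line 10, in sub
    P=np.array([ray(n,p,z)[:2]*1000 for p in c],np.float32)
                ~~~^^^^^^^
  File "h.py", line 5, in ray
    c=viewer.get_calibration(n);R=np.array(c["R"]);t=np.array(c["t"])
ValueError: time passes only in moves, steps and waits
```

```bash
sed -i 's/^def ray/import functools\nviewer_cal=functools.lru_cache(None)(lambda n: viewer.get_calibration(n))\ndef ray/; s/c=viewer.get_calibration(n)/c=viewer_cal(n)/' h.py
cat >> h.py <<'E'
CO=np.array([.589,.0215]);CA=np.deg2rad(11.3)   # case origin, heading of its x
def case(x,y):
    return CO+Rn.from_euler('z',CA).as_matrix()[:2,:2]@np.array([x,y])/1000
def hd(M): return np.rad2deg(np.arctan2(M[1,1],M[0,1]))
def plan(x,y,z,h,p0=None,h0=None,step=55):
    """rows from present pose (or p0,h0) to TCP x,y,z, jaw heading h (deg, mod 180); print tool-axis shifts"""
    s,M=tool(); p=np.array(s["tool_pos"]) if p0 is None else np.array(p0); a=hd(M) if h0 is None else h0
    d=np.array([x,y,z])-p; dh=(h-a+90)%180-90
    n=max(1,int(np.ceil(max(np.linalg.norm(d)/.001/step,abs(dh)/9.5))))
    rows=[]
    for i in range(n):
        th=np.deg2rad(a+dh*i/n); Y=np.array([np.cos(th),np.sin(th)]); X=np.array([-Y[1],Y[0]])
        v=d*1000/n; rows.append([np.round([v[:2]@X,v[:2]@Y,-v[2]],1).tolist(),round(-np.deg2rad(dh)/n,3)])
    print("dist",np.round(d*1000,1),"dh",round(dh,1)); [print(r) for r in rows]
E
python3 - <<'E'
from meas import *
im=cv2.imread("pics/top0.png")
print("case",sub(im,125,125,250,240,lambda b,h:(h[...,1]>110)&(b[...,2]>85)&(b[...,0]<115),.058))
print("pot",sub(im,262,122,297,157,lambda b,h:(h[...,1]<60)&(h[...,2]>170),.061))
p=case(0,30);print(p,case(0,104),case(-116,-10)); 
plan(*p,.30,101.3); plan(*p,.247,101.3,[*p,.30],101.3)
E
```

```text
case [583.2  46.3 212.2 187.  -78.8]
pot [ 692.3 -174.    46.5   44.7    0.7]
[0.58312162 0.05091844] [0.5686216  0.12348392] [ 0.47720816 -0.0110359 ]
dist [ 424.5 -527.5 -103.8] dh 26.6
[[-42.2, -30.5, 8.0], np.float64(-0.036)]
[[-41.1, -32.0, 8.0], np.float64(-0.036)]
[[-39.9, -33.4, 8.0], np.float64(-0.036)]
[[-38.7, -34.8, 8.0], np.float64(-0.036)]
[[-37.4, -36.2, 8.0], np.float64(-0.036)]
[[-36.1, -37.5, 8.0], np.float64(-0.036)]
[[-34.8, -38.8, 8.0], np.float64(-0.036)]
[[-33.4, -40.0, 8.0], np.float64(-0.036)]
[[-31.9, -41.2, 8.0], np.float64(-0.036)]
[[-30.4, -42.3, 8.0], np.float64(-0.036)]
[[-28.9, -43.3, 8.0], np.float64(-0.036)]
[[-27.3, -44.4, 8.0], np.float64(-0.036)]
[[-25.7, -45.3, 8.0], np.float64(-0.036)]
dist [  0.   0. -53.] dh 0.0
[[0.0, 0.0, 53.0], np.float64(-0.0)]
```

Request:
apply_moves([
  [60,[-42,-30,4],-0.036],
  [60,[-41,-32,4],-0.036],
  [60,[-40,-33,4],-0.036],
  [60,[-39,-35,4],-0.036],
  [60,[-37,-36,4],-0.036],
], grip_force=20)

```text
t: 0.72
tool_pos: [0.3226, 0.3753, 0.3842]
orientation: [-0.136, -3.138, 0.001]
force: [0.9, -0.0, 0.6]
opening: 0.0598
```

Request:
apply_moves([
  [60,[-36,-38,8],-0.036],
  [60,[-35,-39,8],-0.036],
  [60,[-33,-40,8],-0.036],
  [60,[-32,-41,8],-0.036],
  [60,[-30,-42,8],-0.036],
])

```text
t: 1.35
tool_pos: [0.4855, 0.1724, 0.3442]
orientation: [0.146, -3.138, -0.0]
force: [0.4, -0.4, -0.1]
opening: 0.0602
```

Request:
apply_moves([
  [60,[-29,-43,8],-0.036],
  [60,[-27,-44,8],-0.036],
  [60,[-26,-45,8],-0.036],
  [60,[0,0,0],0],
  [60,[0,0,0],0],
])

```text
t: 1.98
tool_pos: [0.5828, 0.0535, 0.3201]
orientation: [0.312, -3.125, -0.001]
force: [0.2, 0.1, 0.1]
opening: 0.0599
```

Run:
```python
from h import *
s,M=tool();print(s['t'],s['tool_pos'],hd(M),M.round(3)[2])
plan(*case(0,30),.247,101.3)
```

```text
1.975 [0.58280316 0.05345588 0.32012779] 101.41389268189754 [ 0.001  0.001 -1.   ]
dist [  0.3  -2.5 -73.1] dh -0.1
[[0.1, -1.3, 36.6], np.float64(0.001)]
[[0.1, -1.3, 36.6], np.float64(0.001)]
```

Request:
apply_moves([
  [60,[0,-1.5,37],0],
  [60,[0,-1,36],0],
  [0,[0,0,0],0],
  [0,[0,0,0],0],
  [0,[0,0,0],0],
])

```text
t: 2.6
tool_pos: [0.5841, 0.0514, 0.2497]
orientation: [-0.314, 3.123, -0.0]
force: [0.3, -0.6, -0.7]
opening: 0.0345
```

Request:
apply_moves([
  [0,[0,0,0],0],
  [0,[0,0,0],0],
  [0,[0,4,0],0],
  [0,[0,4,0],0],
  [0,[0,4,0],0],
])

```text
t: 3.22
tool_pos: [0.5821, 0.0589, 0.2483]
orientation: [-0.312, 3.124, -0.015]
force: [5.7, -31.9, -1.9]
opening: 0.0119
```

The lid gave about 5 mm and then stopped with a 32 N reaction, so the catch is holding. I'll push the lid back, release it and go to the knob.

Request:
apply_moves([
  [0,[0,-4,0],0],
  [0,[0,-4,0],0],
  [0,[0,-4,0],0],
  [0,[0,0,0],0],
  [60,[0,0,0],0],
])

```text
t: 3.85
tool_pos: [0.5835, 0.0516, 0.2477]
orientation: [0.315, -3.126, -0.001]
force: [0.7, -0.1, 0.5]
opening: 0.018
```

Request:
apply_moves([
  [60,[0,0,0],0],
  [60,[0,0,-30],0],
  [60,[0,0,-30],0],
  [60,[0,0,0],0],
])

```text
t: 4.35
tool_pos: [0.5847, 0.0508, 0.3105]
orientation: [-0.313, 3.121, -0.001]
force: [0.1, -1.0, -0.0]
opening: 0.0566
```

Run:
```python
from h import *
s,M=tool();print(s['t'],s['tool_pos'],hd(M),s['force'])
plan(.4775,-.0112,.308,101.3)
```

```text
4.35 [0.58466779 0.0508398  0.31051708] 101.46066520053543 [ 0.05924514 -1.01050716 -0.028158  ]
dist [-107.2  -62.    -2.5] dh -0.2
[[39.1, -13.2, 0.8], np.float64(0.001)]
[[39.1, -13.2, 0.8], np.float64(0.001)]
[[39.1, -13.2, 0.8], np.float64(0.001)]
```

Request:
apply_moves([
  [60,[39,-13,1],0],
  [60,[39,-13,1],0],
  [60,[39,-13.5,1],0],
  [60,[0,0,28],0],
  [60,[0,0,29],0],
])

```text
t: 4.97
tool_pos: [0.4761, -0.0114, 0.2463]
orientation: [-0.313, 3.126, -0.0]
force: [-0.1, -0.9, -0.2]
opening: 0.06
```

Request:
apply_moves([
  [60,[0,0,0],0],
  [0,[0,0,0],0],
  [0,[0,0,0],0],
  [0,[0,0,0],0],
  [0,[0,0,0],0],
], grip_force=25)

```text
t: 5.6
tool_pos: [0.4772, -0.0096, 0.2488]
orientation: [-0.314, 3.124, 0.005]
force: [-1.6, 9.9, 5.2]
opening: 0.0353
```

Request:
apply_moves([
  [0,[0,1.5,-1],0.1745],
  [0,[0,0,0],0.1745],
  [0,[0,0,0],0.1745],
  [0,[0,0,0],0.1745],
  [0,[0,0,0],0.1745],
])

```text
t: 6.22
tool_pos: [0.4769, -0.0093, 0.249]
orientation: [1.044, 2.961, 0.001]
force: [4.2, 1.4, -6.7]
opening: 0.0353
```

Request:
apply_moves([
  [0,[0,0,0],0.1745],
  [0,[0,0,0],0.1745],
  [0,[0,0,0],0.1745],
  [0,[0,0,0],0.1745],
  [0,[0,0,0],0.03],
])

```text
t: 6.85
tool_pos: [0.4767, -0.0095, 0.2489]
orientation: [2.024, 2.402, 0.001]
force: [3.8, 0.3, -5.0]
opening: 0.0353
```

Run:
```python
from h import *
s,M=tool();print(s['t'],s['tool_pos'],hd(M),s['force'],s['wrist_torque'],s['opening'])
```

```text
6.85 [ 0.47669268 -0.0094572   0.24892284] 9.754727184606004 [ 3.75285676  0.30997595 -4.98013597] [-0.07594126 -0.33795401 -0.01924292] 0.03532865587019355
```

Request:
apply_moves([
  [55,[0,0,0],0],
  [55,[0,0,0],0],
  [55,[0,0,-30],0],
  [55,[0,0,-35],0],
  [60,[0,0,0],0],
])

```text
t: 7.48
tool_pos: [0.4778, -0.0097, 0.3173]
orientation: [2.019, 2.4, 0.005]
force: [0.4, 0.4, -0.1]
opening: 0.0587
```

Run:
```python
from h import *
s,M=tool();print(s['t'],s['tool_pos'],hd(M),s['force'],s['wrist_torque'],s['opening'])
plan(.5835,.0512,.308,101.3)
```

```text
7.475 [ 0.47777697 -0.00967139  0.3173237 ] 9.856007618567965 [ 0.40907309  0.38057725 -0.12559181] [-0.09619519  0.0115966   0.04308707] 0.05871541286479193
dist [105.7  60.9  -9.3] dh -88.6
[[4.2, 11.5, 0.9], np.float64(0.155)]
[[5.9, 10.7, 0.9], np.float64(0.155)]
[[7.5, 9.6, 0.9], np.float64(0.155)]
[[8.9, 8.4, 0.9], np.float64(0.155)]
[[10.1, 6.9, 0.9], np.float64(0.155)]
[[11.0, 5.3, 0.9], np.float64(0.155)]
[[11.7, 3.5, 0.9], np.float64(0.155)]
[[12.1, 1.7, 0.9], np.float64(0.155)]
[[12.2, -0.2, 0.9], np.float64(0.155)]
[[12.0, -2.1, 0.9], np.float64(0.155)]
```

Request:
apply_moves([
  [60,[4,11.5,0],0.155],
  [60,[6,10.5,0],0.155],
  [60,[7.5,9.5,0],0.155],
  [60,[9,8.5,0],0.155],
  [60,[10,7,0],0.155],
])

```text
t: 8.1
tool_pos: [0.5294, 0.021, 0.3127]
orientation: [-2.784, -1.454, 0.002]
force: [0.4, -0.1, 0.1]
opening: 0.0599
```

Request:
apply_moves([
  [60,[11,5.5,0],0.155],
  [60,[11.5,3.5,0],0.155],
  [60,[12,1.5,0],0.155],
  [60,[12,0,0],0.155],
  [60,[12,-2,0],0.155],
])

```text
t: 8.72
tool_pos: [0.5822, 0.0507, 0.3126]
orientation: [-3.128, -0.294, 0.002]
force: [-0.3, -1.8, -0.1]
opening: 0.0601
```

Run:
```python
from h import *
s,M=tool();print(s['t'],s['tool_pos'],hd(M))
plan(.5835,.0512,.247,101.3)
```

```text
8.725 [0.58218219 0.05066038 0.31256075] -79.25971223492414
dist [  1.3   0.5 -65.6] dh 0.6
[[0.7, -0.1, 32.8], np.float64(-0.005)]
[[0.7, -0.1, 32.8], np.float64(-0.005)]
```

Request:
apply_moves([
  [60,[1,0,33],-0.01],
  [60,[0,0,32.5],0],
  [0,[0,0,0],0],
  [0,[0,0,0],0],
  [0,[0,0,0],0],
], grip_force=20)

```text
t: 9.35
tool_pos: [0.5834, 0.0506, 0.2491]
orientation: [3.126, 0.316, 0.001]
force: [-0.1, -0.1, -0.2]
opening: 0.0347
```

Request:
apply_moves([
  [0,[0,0,0],0],
  [0,[0,0,0],0],
  [0,[0,-4,0],0],
  [0,[0,-4,0],0],
  [0,[0,-4,0],0],
])

```text
t: 9.98
tool_pos: [0.581, 0.0619, 0.2487]
orientation: [3.124, 0.315, 0.001]
force: [-0.0, -2.7, 3.2]
opening: 0.0117
```

The lid slides freely now, with only 2.7 N of resistance. I'll open it fully.

Request:
apply_moves([
  [0,[0,-25,0],0],
  [0,[0,-30,0],0],
  [0,[0,-30,0],0],
  [0,[0,-30,0],0],
  [0,[0,-20,0],0],
])

```text
t: 10.6
tool_pos: [0.5539, 0.1958, 0.2487]
orientation: [3.125, 0.317, 0.002]
force: [3.9, -2.5, 1.8]
opening: 0.0121
```

Request:
apply_moves([
  [0,[0,-6,0],0],
  [0,[0,-3,0],0],
  [0,[0,0,0],0],
])

```text
t: 10.98
tool_pos: [0.5524, 0.2034, 0.2487]
orientation: [-3.125, -0.315, -0.002]
force: [4.1, 2.6, 4.1]
opening: 0.0121
```

Run:
```python
from h import *
s,M=tool();print(s['t'],s['tool_pos'],hd(M),s['force'])
d=(s['tool_pos'][:2]-CO); c,sn=np.cos(CA),np.sin(CA); print("case xy",d[0]*c+d[1]*sn, -d[0]*sn+d[1]*c)
```

```text
10.975 [0.5524117  0.20340604 0.24872739] -78.49465361733817 [4.06170354 2.63469589 4.10275448]
case xy -0.0002352347108024247 0.18554906948309607
```

Request:
apply_moves([
  [60,[0,0,0],0],
  [60,[0,0,0],0],
  [60,[0,0,-30],0],
  [90,[0,0,-40],0],
  [90,[0,60,-10],0],
])

```text
t: 11.6
tool_pos: [0.5641, 0.147, 0.3311]
orientation: [-3.123, -0.324, -0.006]
force: [0.9, -1.1, 0.3]
opening: 0.0573
```

```bash
cat > tiles.py <<'E'
from meas import *
def tiles(im,which=("white","olive","brown")):
    """colour masks over the bench right of the case"""
    F=dict(white=lambda b,h:(h[...,1]<71)&(h[...,2]>130),olive=lambda b,h:(h[...,0]>21)&(h[...,0]<33)&(h[...,1]>105),brown=lambda b,h:(b[...,2]<95)&(b[...,2]>b[...,0]+18))
    for w in which:
        try: print(w,sub(im,*dict(white=(250,160,320,225),olive=(305,172,355,225),brown=(305,215,360,275))[w],F[w],.012))
        except Exception as e: print(w,e)
E
python3 - <<'E'
from tiles import *
im=viewer.read_camera("top");cv2.imwrite("pics/top1.png",im)
tiles(im)
s,M=tool();print(s['t'],s['tool_pos'],hd(M))
cv2.imwrite("pics/top1c.png",cv2.resize(im[100:280,100:400],None,fx=2.6,fy=2.6))
plan(.5592,-.1998,.30,65.5)
E
```

```text
white [ 567.8 -204.    83.4   51.1  -23.9]
olive [ 545.  -315.1   57.    41.7   -8.2]
brown [ 441.6 -303.8   52.1   36.7   17.1]
11.65 [0.56571822 0.13895132 0.33128112] -78.46756425409258
dist [  -6.5 -338.8  -31.3] dh -36.0
[[-10.6, 47.2, 4.5], np.float64(0.09)]
[[-6.3, 48.0, 4.5], np.float64(0.09)]
[[-2.0, 48.4, 4.5], np.float64(0.09)]
[[2.4, 48.3, 4.5], np.float64(0.09)]
[[6.7, 47.9, 4.5], np.float64(0.09)]
[[11.0, 47.1, 4.5], np.float64(0.09)]
[[15.2, 46.0, 4.5], np.float64(0.09)]
```

View pics/top1c.png

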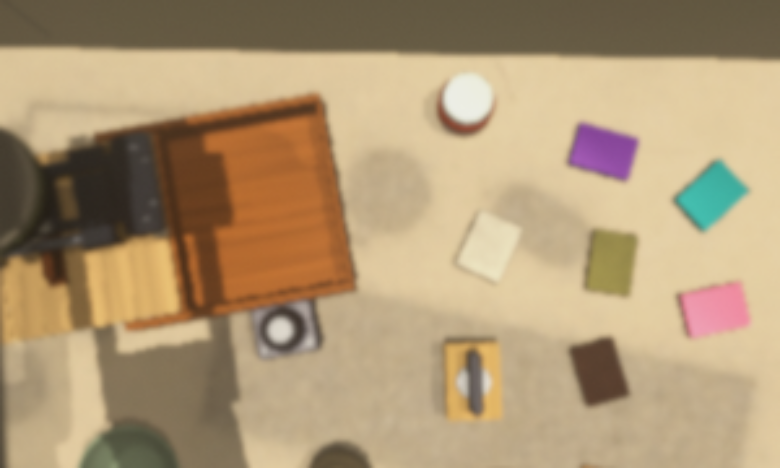

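```bash
sed -i 's/step=55):/step=55,dh=None):/; s/dh=(h-a+90)%180-90/dh=(h-a+90)%180-90 if dh is None else dh/' h.py
python3 - <<'E'
from h import *
plan(.5592,-.1998,.26,65.5,dh=144)
E
```

```text
dist [  -6.5 -338.8  -71.3] dh 144
[[-4.6, 20.7, 4.5], np.float64(-0.157)]
[[-7.8, 19.7, 4.5], np.float64(-0.157)]
[[-10.8, 18.2, 4.5], np.float64(-0.157)]
[[-13.5, 16.3, 4.5], np.float64(-0.157)]
[[-15.9, 14.0, 4.5], np.float64(-0.157)]
[[-17.9, 11.3, 4.5], np.float64(-0.157)]
[[-19.4, 8.4, 4.5], np.float64(-0.157)]
[[-20.5, 5.3, 4.5], np.float64(-0.157)]
[[-21.1, 2.0, 4.5], np.float64(-0.157)]
[[-21.1, -1.3, 4.5], np.float64(-0.157)]
[[-20.7, -4.6, 4.5], np.float64(-0.157)]
[[-19.7, -7.8, 4.5], np.float64(-0.157)]
[[-18.2, -10.8, 4.5], np.float64(-0.157)]
[[-16.3, -13.5, 4.5], np.float64(-0.157)]
[[-14.0, -15.9, 4.5], np.float64(-0.157)]
[[-11.3, -17.9, 4.5], np.float64(-0.157)]
```

Request:
apply_moves([
  [90,[-4.5,20.5,0],-0.157],
  [90,[-8,19.5,0],-0.157],
  [90,[-11,18,0],-0.157],
  [90,[-13.5,16.5,0],-0.157],
  [90,[-16,14,0],-0.157],
])

```text
t: 12.28
tool_pos: [0.561, 0.0382, 0.3273]
orientation: [-2.763, -1.493, 0.003]
force: [-0.6, 0.1, 0.0]
opening: 0.0898
```

Request:
apply_moves([
  [90,[-18,11.5,0],-0.157],
  [90,[-19.5,8.5,0],-0.157],
  [90,[-20.5,5.5,0],-0.157],
  [90,[-21,2,0],-0.157],
  [90,[-21,-1.5,0],-0.157],
])

```text
t: 12.9
tool_pos: [0.5591, -0.0677, 0.3272]
orientation: [-1.981, -2.436, 0.002]
force: [-0.3, 0.2, -0.4]
opening: 0.0902
```

Request:
apply_moves([
  [80,[-20.5,-4.5,10],-0.157],
  [80,[-19.5,-8,15],-0.157],
  [80,[-18,-11,15],-0.157],
  [80,[-16.5,-13.5,15],-0.157],
  [80,[-14,-16,15],-0.157],
])

```text
t: 13.52
tool_pos: [0.5565, -0.1733, 0.2568]
orientation: [-0.899, -3.008, -0.0]
force: [0.3, 0.0, -0.1]
opening: 0.0798
```

Request:
apply_moves([
  [80,[-11.5,-18,0],-0.157],
  [80,[0,0,0],0],
])

```text
t: 13.78
tool_pos: [0.5561, -0.1951, 0.2572]
orientation: [-0.671, -3.067, -0.0]
force: [0.8, -0.7, 0.7]
opening: 0.08
```

Run:
```python
from h import *
s,M=tool();print(s['t'],s['tool_pos'],hd(M),s['q'].round(2))
im=viewer.read_camera("top");cv2.imwrite("pics/top2.png",cv2.resize(im[150:250,230:370],None,fx=4,fy=4))
plan(.5592,-.1998,.1885,65.5)
```

```text
13.775 [ 0.55608939 -0.19507387  0.25717625] 65.30354679731792 [-0.42  0.22  1.67 -0.    1.26 -1.56]
dist [  2.9  -5.5 -69. ] dh 0.3
[[-2.5, -1.9, 34.5], np.float64(-0.003)]
[[-2.5, -1.9, 34.5], np.float64(-0.003)]
```

View pics/top2.png

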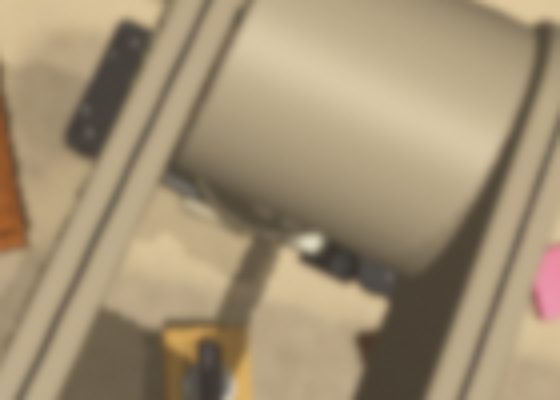

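The arm hides the tile at this pose, but the earlier measurement is good to within the jaw clearance of 16 mm per side. I'll descend and grip.

Request:
apply_moves([
  [75,[-2.5,-2,35],0],
  [75,[-2.5,-2,34],0],
  [75,[0,0,0],0],
  [0,[0,0,0],0],
  [0,[0,0,0],0],
], grip_force=15)

```text
t: 14.45
tool_pos: [0.5597, -0.1992, 0.1895]
orientation: [-0.669, -3.07, -0.0]
force: [0.2, -0.5, 0.5]
opening: 0.0594
```

Request:
apply_moves([
  [0,[0,0,0],0],
  [0,[0,0,0],0],
])

```text
t: 14.7
tool_pos: [0.5597, -0.1996, 0.1895]
orientation: [0.668, 3.07, 0.0]
force: [-0.5, 0.6, 1.4]
opening: 0.0465
```

Run:
```python
from h import *
s,M=tool();print(s['t'],s['tool_pos'],hd(M),s['opening'],s['force'])
p=s['tool_pos'];q=[p[0],p[1],.29]
t=case(-36,-37);print(t)
plan(*t,.29,11.3,p0=q)
```

```text
14.7 [ 0.55973758 -0.19961387  0.18948358] 65.44480014989183 0.04647330945288416 [-0.47529904  0.62460802  1.41881949]
[ 0.56094788 -0.0218368 ]
dist [  1.2 177.8   0. ] dh -54.1
[[12.1, 27.0, -0.0], np.float64(0.158)]
[[16.2, 24.8, -0.0], np.float64(0.158)]
[[19.9, 21.9, -0.0], np.float64(0.158)]
[[23.1, 18.6, -0.0], np.float64(0.158)]
[[25.7, 14.7, -0.0], np.float64(0.158)]
[[27.7, 10.5, -0.0], np.float64(0.158)]
```

Request:
apply_moves([
  [0,[0,0,-10],0],
  [0,[0,0,-45],0],
  [0,[0,0,-45],0],
  [0,[12,27,0],0.158],
  [0,[16,25,0],0.158],
])

```text
t: 15.32
tool_pos: [0.5608, -0.1404, 0.2911]
orientation: [1.151, 2.92, 0.0]
force: [-0.2, -0.3, -1.7]
opening: 0.0464
```

Request:
apply_moves([
  [0,[20,22,0],0.158],
  [0,[23,18.5,0],0.158],
  [0,[25.5,14.5,0],0.158],
  [0,[27.5,10.5,0],0.158],
  [0,[0,0,0],0],
])

```text
t: 15.95
tool_pos: [0.5615, -0.0209, 0.2899]
orientation: [1.993, 2.428, 0.001]
force: [0.1, -0.1, -0.1]
opening: 0.0463
```

Run:
```python
from h import *
s,M=tool();print(s['t'],s['tool_pos'],hd(M),s['opening'],s['force'])
im=viewer.read_camera("side");cv2.imwrite("pics/side1.png",cv2.resize(im[130:330,190:390],None,fx=3,fy=3))
plan(*case(-36,-37),.1975,11.3)
```

```text
15.95 [ 0.56148058 -0.0208761   0.28989789] 11.223571345587708 0.04634047769285301 [ 0.13973631 -0.1090851  -0.12343736]
dist [ -0.6   0.1 -92.3] dh -0.1
[[0.1, -0.3, 46.2], np.float64(0.0)]
[[0.1, -0.3, 46.2], np.float64(0.0)]
```

View pics/side1.png

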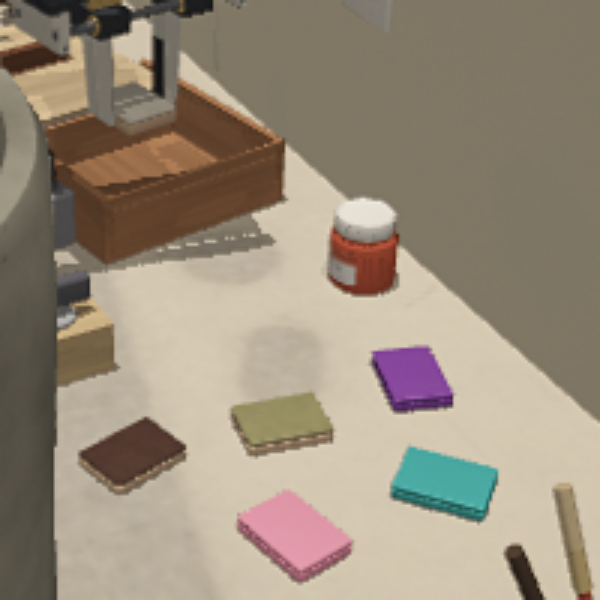

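The gripper holds the white tile above the empty case. I'll lower it and release.

Request:
apply_moves([
  [0,[0,0,46],0],
  [0,[0,0,40],0],
  [0,[0,0,6],0],
  [0,[0,0,0],0],
  [54,[0,0,0],0],
])

```text
t: 16.62
tool_pos: [0.5625, -0.0229, 0.1993]
orientation: [1.993, 2.425, 0.003]
force: [-0.3, -0.2, 0.3]
opening: 0.052
```

Request:
apply_moves([
  [54,[0,0,0],0],
  [54,[0,0,-40],0],
  [54,[0,0,-55],0],
  [54,[0,0,0],0],
])

```text
t: 17.12
tool_pos: [0.5639, -0.0227, 0.2991]
orientation: [1.989, 2.42, 0.009]
force: [0.7, -0.3, -0.2]
opening: 0.0541
```

Run:
```python
from tiles import *
s,M=tool();print(s['t'],s['tool_pos'],hd(M),s['opening'],s['force'])
im=viewer.read_camera("top");cv2.imwrite("pics/top3.png",im);tiles(im,("olive","brown"))
plan(.5453,-.3132,.29,82.3)
```

```text
17.125 [ 0.56386662 -0.02273968  0.29905747] 11.166021969604826 0.05410811460360133 [ 0.70417626 -0.27907752 -0.17028424]
olive [ 544.9 -315.2   57.3   42.    -8.1]
brown [ 441.7 -303.8   53.1   37.8   17. ]
dist [ -17.6 -290.6   -6.1] dh 71.1
[[-35.2, -9.2, 0.8], np.float64(-0.155)]
[[-33.4, -14.5, 0.8], np.float64(-0.155)]
[[-30.7, -19.5, 0.8], np.float64(-0.155)]
[[-27.3, -24.0, 0.8], np.float64(-0.155)]
[[-23.3, -28.0, 0.8], np.float64(-0.155)]
[[-18.7, -31.2, 0.8], np.float64(-0.155)]
[[-13.6, -33.7, 0.8], np.float64(-0.155)]
[[-8.3, -35.4, 0.8], np.float64(-0.155)]
```

Request:
apply_moves([
  [54,[-35,-9,0],-0.155],
  [54,[-33.5,-14.5,0],-0.155],
  [54,[-30.5,-19.5,0],-0.155],
  [54,[-27.5,-24,0],-0.155],
  [70,[-23.5,-28,0],-0.155],
])

```text
t: 17.8
tool_pos: [0.5501, -0.205, 0.2909]
orientation: [-0.922, -3.001, -0.0]
force: [0.2, -0.7, 0.3]
opening: 0.06
```

Request:
apply_moves([
  [70,[-18.5,-31,0],-0.155],
  [70,[-13.5,-33.5,0],-0.155],
  [70,[-8.5,-35.5,0],-0.155],
  [70,[0,0,30],0],
  [70,[0,0,0],0],
])

```text
t: 18.42
tool_pos: [0.5425, -0.312, 0.2581]
orientation: [-0.215, -3.128, -0.006]
force: [-1.1, 0.9, -0.0]
opening: 0.0696
```

Run:
```python
from tiles import *
s,M=tool();print(s['t'],s['tool_pos'],hd(M))
plan(.545,-.3143,.187,82.1)
```

```text
18.425 [ 0.54245164 -0.31197784  0.25814362] 82.1363831050957
dist [  2.5  -2.3 -71.1] dh -0.0
[[-1.4, -1.0, 35.6], np.float64(0.0)]
[[-1.4, -1.0, 35.6], np.float64(0.0)]
```

Request:
apply_moves([
  [70,[-1.5,-1,36],0],
  [70,[-1.5,-1,34],0],
  [70,[0,0,0],0],
  [0,[0,0,0],0],
  [0,[0,0,0],0],
])

```text
t: 19.05
tool_pos: [0.5477, -0.3153, 0.1946]
orientation: [0.213, 3.131, -0.003]
force: [0.1, 0.4, 0.5]
opening: 0.0548
```

Request:
apply_moves([
  [0,[0,0,0],0],
  [0,[0,0,0],0],
])

```text
t: 19.3
tool_pos: [0.5473, -0.3153, 0.1937]
orientation: [0.214, 3.132, -0.002]
force: [0.1, 1.0, 5.5]
opening: 0.0423
```

Run:
```python
from h import *
s,M=tool();print(s['t'],s['tool_pos'],hd(M),s['opening'],s['force'])
p=s['tool_pos'];q=[p[0],p[1],.29]
plan(*case(36,-37),.29,11.3,p0=q)
```

```text
19.3 [ 0.54732872 -0.31533072  0.19368005] 82.18835653341407 0.042310717853400036 [0.10626967 0.95935404 5.52472635]
dist [ 84.2 307.6   0. ] dh -70.9
[[-5.2, 39.5, -0.0], np.float64(0.155)]
[[0.9, 39.9, -0.0], np.float64(0.155)]
[[7.1, 39.2, -0.0], np.float64(0.155)]
[[13.0, 37.7, -0.0], np.float64(0.155)]
[[18.7, 35.2, -0.0], np.float64(0.155)]
[[23.9, 31.9, -0.0], np.float64(0.155)]
[[28.5, 27.9, -0.0], np.float64(0.155)]
[[32.5, 23.1, -0.0], np.float64(0.155)]
```

Tile 2 (42.3 mm) is gripped too near its top edge. I'll reopen, go lower and regrip.

Request:
apply_moves([
  [60,[0,0,0],0],
  [60,[0,0,0],0],
  [60,[0,0,6],0],
  [60,[0,0,0],0],
  [0,[0,0,0],0],
])

```text
t: 19.92
tool_pos: [0.547, -0.3151, 0.1864]
orientation: [0.214, 3.134, -0.0]
force: [1.0, 0.5, 5.3]
opening: 0.0543
```

Request:
apply_moves([
  [0,[0,0,0],0],
  [0,[0,0,0],0],
  [0,[0,0,0],0],
])

```text
t: 20.3
tool_pos: [0.547, -0.3151, 0.1864]
orientation: [0.214, 3.134, -0.0]
force: [0.8, 0.7, 4.9]
opening: 0.0433
```

Request:
apply_moves([
  [0,[0,0,-10],0],
  [0,[0,0,-45],0],
  [0,[0,0,-47],0],
  [0,[-5,39.5,0],0.155],
  [0,[1,40,0],0.155],
])

```text
t: 20.92
tool_pos: [0.5676, -0.2375, 0.2892]
orientation: [0.705, 3.061, -0.0]
force: [0.7, 0.0, -1.4]
opening: 0.0432
```

Request:
apply_moves([
  [0,[7,39,0],0.155],
  [0,[13,37.5,0],0.155],
  [0,[18.5,35,0],0.155],
  [0,[24,32,0],0.155],
  [0,[28.5,28,0],0.155],
])

```text
t: 21.55
tool_pos: [0.6203, -0.045, 0.288]
orientation: [-1.807, -2.568, 0.001]
force: [0.4, 0.1, 0.2]
opening: 0.0435
```

Request:
apply_moves([
  [0,[32.5,23,0],0.155],
  [0,[0,0,0],0],
])

```text
t: 21.8
tool_pos: [0.631, -0.0052, 0.2879]
orientation: [-1.992, -2.428, 0.0]
force: [0.7, -1.0, -0.2]
opening: 0.0437
```

Run:
```python
from h import *
s,M=tool();print(s['t'],s['tool_pos'],hd(M),s['opening'],s['force'])
plan(*case(36,-37),.1945,11.3)
```

```text
21.8 [ 0.63100873 -0.00518604  0.28793449] 11.246812457538484 0.04365796058884689 [ 0.72896742 -0.95805447 -0.2102271 ]
dist [  0.5  -2.5 -93.4] dh 0.1
[[-1.3, 0.0, 46.7], np.float64(-0.0)]
[[-1.3, 0.0, 46.7], np.float64(-0.0)]
```

Request:
apply_moves([
  [0,[-1,0,46],0],
  [0,[-1,0,40],0],
  [0,[0,0,6],0],
  [0,[0,0,0],0],
  [51,[0,0,0],0],
])

```text
t: 22.42
tool_pos: [0.6324, -0.0102, 0.1986]
orientation: [1.993, 2.425, 0.003]
force: [-0.3, -0.1, 0.8]
opening: 0.0488
```

Request:
apply_moves([
  [51,[0,0,0],0],
  [51,[0,0,-40],0],
  [51,[0,0,-55],0],
  [51,[0,0,0],0],
])

```text
t: 22.92
tool_pos: [0.6339, -0.0099, 0.2989]
orientation: [1.989, 2.419, 0.01]
force: [0.2, -0.3, 0.5]
opening: 0.0511
```

Run:
```python
from tiles import *
s,M=tool();print(s['t'],s['tool_pos'],hd(M),s['opening'],s['force'])
im=viewer.read_camera("top");cv2.imwrite("pics/top4.png",im);tiles(im,("brown",))
im=viewer.read_camera("side");cv2.imwrite("pics/side2.png",im[130:330,190:390])
plan(.4416,-.3036,.29,107.4)
```

```text
22.925 [ 0.63385409 -0.00993621  0.298919  ] 11.16225169771501 0.05110845052324062 [ 0.17001728 -0.29017683  0.51209186]
brown [ 441.7 -303.7   53.    37.9   17. ]
dist [-190.3 -293.8   -3.1] dh -83.8
[[-27.9, -27.1, 0.3], np.float64(0.162)]
[[-31.9, -22.2, 0.3], np.float64(0.162)]
[[-35.1, -16.7, 0.3], np.float64(0.162)]
[[-37.4, -10.8, 0.3], np.float64(0.162)]
[[-38.6, -4.6, 0.3], np.float64(0.162)]
[[-38.9, 1.7, 0.3], np.float64(0.162)]
[[-38.1, 7.9, 0.3], np.float64(0.162)]
[[-36.3, 14.0, 0.3], np.float64(0.162)]
[[-33.6, 19.7, 0.3], np.float64(0.162)]
```

Request:
apply_moves([
  [51,[-28,-27,0],0.162],
  [51,[-32,-22,0],0.162],
  [51,[-35,-17,0],0.162],
  [51,[-37.5,-11,0],0.162],
  [51,[-38.5,-4.5,0],0.162],
])

```text
t: 23.65
tool_pos: [0.5243, -0.1737, 0.2894]
orientation: [-2.792, -1.436, 0.003]
force: [0.1, -1.5, 0.5]
opening: 0.0509
```

Request:
apply_moves([
  [51,[-39,1.5,0],0.162],
  [66,[-38,8,0],0.162],
  [66,[-36.5,14,0],0.162],
  [66,[-33.5,19.5,0],0.162],
  [66,[0,0,0],0],
])

```text
t: 24.28
tool_pos: [0.4395, -0.3053, 0.2897]
orientation: [-3.104, -0.474, 0.003]
force: [0.5, -0.0, -0.2]
opening: 0.0659
```

Run:
```python
from tiles import *
s,M=tool();print(s['t'],s['tool_pos'],hd(M))
plan(.4416,-.3036,.187,107.4,step=40)
```

```text
24.275 [ 0.43954683 -0.30526705  0.2896711 ] -72.63994420661054
dist [   2.1    1.7 -102.7] dh 0.0
[[0.8, -0.3, 34.2], np.float64(-0.0)]
[[0.8, -0.3, 34.2], np.float64(-0.0)]
[[0.8, -0.3, 34.2], np.float64(-0.0)]
```

Request:
apply_moves([
  [66,[1,0,35],0],
  [66,[1,-0.5,35],0],
  [66,[0,0,30],0],
  [66,[0,0,0],0],
  [66,[0,0,0],0],
])

```text
t: 24.9
tool_pos: [0.4431, -0.3018, 0.1904]
orientation: [-3.102, -0.484, 0.002]
force: [-1.2, 0.8, -0.6]
opening: 0.0662
```

Run:
```python
from tiles import *
s,M=tool();print(s['t'],s['tool_pos'],hd(M),s['force'])
plan(.4416,-.3036,.187,107.4,step=40)
```

```text
24.9 [ 0.44305877 -0.30179406  0.19038235] -72.27561870643613 [-1.16134587  0.77946394 -0.61531521]
dist [-1.5 -1.8 -3.4] dh -0.3
[[-1.9, 1.3, 3.4], np.float64(0.006)]
```

Request:
apply_moves([
  [66,[-2,1,3],0],
  [0,[0,0,0],0],
  [0,[0,0,0],0],
  [0,[0,0,0],0],
  [0,[0,0,0],0],
])

```text
t: 25.52
tool_pos: [0.4415, -0.3044, 0.1884]
orientation: [3.104, 0.481, 0.0]
force: [0.7, -0.3, 2.6]
opening: 0.0429
```

Run:
```python
from h import *
s,M=tool();print(s['t'],s['tool_pos'],hd(M),s['opening'],s['force'])
p=s['tool_pos'];q=[p[0],p[1],.29]
plan(*case(0,37),.29,11.3,p0=q)
```

```text
25.525 [ 0.44148045 -0.30443817  0.18843715] -72.39228244935609 0.04288480564872249 [ 0.72553081 -0.28039215  2.57807185]
dist [140.3 362.2   0. ] dh 83.7
[[27.0, -33.6, -0.0], np.float64(-0.162)]
[[32.1, -28.8, -0.0], np.float64(-0.162)]
[[36.3, -23.3, -0.0], np.float64(-0.162)]
[[39.6, -17.1, -0.0], np.float64(-0.162)]
[[41.9, -10.5, -0.0], np.float64(-0.162)]
[[43.0, -3.6, -0.0], np.float64(-0.162)]
[[43.0, 3.4, -0.0], np.float64(-0.162)]
[[41.9, 10.3, -0.0], np.float64(-0.162)]
[[39.7, 17.0, -0.0], np.float64(-0.162)]
```

Request:
apply_moves([
  [0,[0,0,0],0],
  [0,[0,0,-10],0],
  [0,[0,0,-45],0],
  [0,[0,0,-47],0],
  [0,[27,-33.5,0],-0.162],
])

```text
t: 26.15
tool_pos: [0.4583, -0.2667, 0.2963]
orientation: [3.048, 0.728, 0.009]
force: [0.5, 0.4, -0.7]
opening: 0.0428
```

Request:
apply_moves([
  [0,[32,-29,0],-0.162],
  [0,[36.5,-23.5,0],-0.162],
  [0,[39.5,-17,0],-0.162],
  [0,[42,-10.5,0],-0.162],
  [0,[43,-3.5,0],-0.162],
])

```text
t: 26.78
tool_pos: [0.5354, -0.0614, 0.291]
orientation: [2.515, 1.882, 0.001]
force: [-0.4, 1.0, -1.1]
opening: 0.0429
```

Request:
apply_moves([
  [0,[43,3.5,0],-0.162],
  [0,[42,10.5,0],-0.162],
  [0,[39.5,17,0],-0.162],
  [0,[0,0,0],0],
])

```text
t: 27.28
tool_pos: [0.5828, 0.0603, 0.2908]
orientation: [1.989, 2.431, 0.002]
force: [-0.3, 1.0, -2.0]
opening: 0.0429
```

Run:
```python
from h import *
s,M=tool();print(s['t'],s['tool_pos'],hd(M),s['opening'],s['force'])
plan(*case(0,36),.1965,11.3)
```

```text
27.275 [0.58275894 0.06028394 0.29084498] 11.419789439686808 0.042895308858490896 [-0.26142662  0.95179214 -1.95581928]
dist [ -0.8  -3.5 -94.3] dh -0.1
[[-1.6, -0.7, 47.2], np.float64(0.001)]
[[-1.6, -0.7, 47.2], np.float64(0.001)]
```

Request:
apply_moves([
  [0,[-1.5,-0.5,46],0],
  [0,[-1.5,0,40],0],
  [0,[0,0,7],0],
  [0,[0,0,0],0],
  [53,[0,0,0],0],
])

```text
t: 27.9
tool_pos: [0.5835, 0.0544, 0.1997]
orientation: [1.994, 2.424, 0.004]
force: [0.8, -0.4, 0.0]
opening: 0.0486
```

Request:
apply_moves([
  [53,[0,0,0],0],
  [53,[0,0,-40],0],
  [53,[0,0,-55],0],
  [60,[0,-62,0],0],
  [60,[0,-60,0],0],
])

```text
t: 28.52
tool_pos: [0.4623, 0.0309, 0.2944]
orientation: [1.993, 2.425, 0.004]
force: [-0.5, -1.0, 0.4]
opening: 0.0594
```

Run:
```python
from tiles import *
s,M=tool();print(s['t'],s['tool_pos'],hd(M),s['opening'],s['force'])
im=viewer.read_camera("top");cv2.imwrite("pics/top5.png",im)
a=cv2.resize(im[100:280,100:340],(640,480))[:, :400]
im=viewer.read_camera("side");cv2.imwrite("pics/side3.png",im)
b=cv2.resize(im[130:330,190:390],(400,480)) if 0 else cv2.resize(im[140:290,190:315],(400,480))
cv2.imwrite("pics/both3.png",np.hstack([a,b]))
```

```text
28.525 [0.46226633 0.03091876 0.29435757] 11.167090407607672 0.059421839827365035 [-0.54867591 -1.03326279  0.42298444]
```

View pics/both3.png

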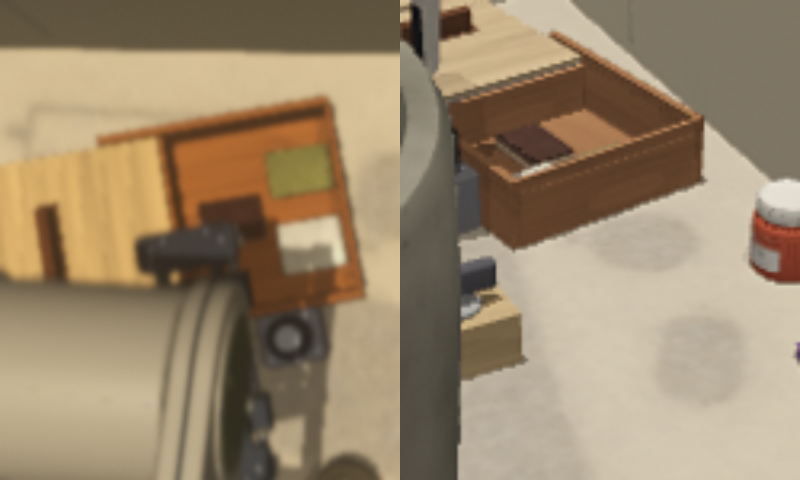

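All three tiles lie flat inside the case: olive, white and brown. Next I'll shut the lid.

Run:
```python
from h import *
plan(*case(0,185.5),.31,101.3,dh=90.1)
```

```text
dist [ 96.1 172.6  20.1] dh 90.1
[[15.1, 12.8, -2.0], np.float64(-0.157)]
[[12.9, 15.0, -2.0], np.float64(-0.157)]
[[10.4, 16.8, -2.0], np.float64(-0.157)]
[[7.6, 18.2, -2.0], np.float64(-0.157)]
[[4.7, 19.2, -2.0], np.float64(-0.157)]
[[1.6, 19.7, -2.0], np.float64(-0.157)]
[[-1.5, 19.7, -2.0], np.float64(-0.157)]
[[-4.5, 19.2, -2.0], np.float64(-0.157)]
[[-7.5, 18.3, -2.0], np.float64(-0.157)]
[[-10.3, 16.9, -2.0], np.float64(-0.157)]
```

Request:
apply_moves([
  [60,[15,13,-2],-0.157],
  [60,[13,15,-2],-0.157],
  [60,[10.5,17,-2],-0.157],
  [60,[7.5,18,-2],-0.157],
  [60,[4.5,19,-2],-0.157],
])

```text
t: 29.25
tool_pos: [0.5118, 0.1179, 0.3034]
orientation: [0.907, 3.006, 0.001]
force: [-0.0, 0.0, -0.1]
opening: 0.0601
```

Request:
apply_moves([
  [60,[1.5,19.5,-2],-0.157],
  [60,[-1.5,19.5,-2],-0.157],
  [60,[-4.5,19,-2],-0.157],
  [60,[-7.5,18.5,-2],-0.157],
  [60,[-10.5,17,-2],-0.157],
])

```text
t: 29.88
tool_pos: [0.56, 0.2039, 0.3134]
orientation: [-0.312, 3.124, 0.0]
force: [0.1, 0.3, -0.4]
opening: 0.06
```

Request:
apply_moves([
  [60,[0,0,0],0],
])

```text
t: 30.0
tool_pos: [0.5599, 0.2041, 0.3133]
orientation: [-0.305, 3.125, 0.001]
force: [-0.1, -0.6, 0.1]
opening: 0.0604
```

Run:
```python
from h import *
s,M=tool();print(s['t'],s['tool_pos'],hd(M))
plan(*case(0,185.5),.247,101.3)
```

```text
30.0 [0.55991559 0.20412651 0.3133043 ] 101.14211103000336
dist [ -7.3  -0.7 -66.3] dh 0.2
[[3.6, 0.3, 33.2], np.float64(-0.001)]
[[3.6, 0.4, 33.2], np.float64(-0.001)]
```

Request:
apply_moves([
  [60,[3.5,0,33],0],
  [60,[3.5,0.5,32],0],
  [0,[0,0,0],0],
  [0,[0,0,0],0],
  [0,[0,0,0],0],
], grip_force=20)

```text
t: 30.62
tool_pos: [0.553, 0.2022, 0.2491]
orientation: [-0.302, 3.125, 0.001]
force: [-0.8, -0.3, -0.1]
opening: 0.0346
```

Request:
apply_moves([
  [0,[0,0,0],0],
  [0,[0,0,0],0],
  [0,[0,-10,0],0],
  [0,[0,-30,0],0],
  [0,[0,-35,0],0],
])

```text
t: 31.25
tool_pos: [0.5671, 0.1283, 0.2478]
orientation: [-0.306, 3.125, 0.001]
force: [4.1, 3.9, -1.0]
opening: 0.0119
```

Request:
apply_moves([
  [0,[0,-35,0],0],
  [0,[0,-30,0],0],
  [0,[0,-8,0],0],
  [0,[0,-4,0],0],
  [0,[0,0,0],0],
])

```text
t: 31.88
tool_pos: [0.5821, 0.053, 0.2477]
orientation: [-0.303, 3.125, 0.001]
force: [4.4, 0.9, -0.7]
opening: 0.0119
```

```bash
cat >> h.py <<'E'
def cxy(p):
    d=np.array(p[:2])-CO; return (Rn.from_euler('z',-CA).as_matrix()[:2,:2]@d*1000).round(1)
E
python3 - <<'E'
from h import *
s,M=tool();print(s['t'],s['tool_pos'],hd(M),s['opening'],s['force'],cxy(s['tool_pos']))
E
```

```text
31.875 [0.58212883 0.05300645 0.24774406] 101.08010884598511 0.01187375047776482 [ 4.37034699  0.89258313 -0.66944118] [-0.6 32.2]
```

Request:
apply_moves([
  [0,[0,-2,0],0],
  [0,[0,-1.5,0],0],
  [0,[0,-1,0],0],
  [0,[0,0,0],0],
])

```text
t: 32.38
tool_pos: [0.5824, 0.0517, 0.2477]
orientation: [-0.306, 3.125, 0.009]
force: [1.3, 18.5, 2.9]
opening: 0.012
```

Run:
```python
from h import *
s,M=tool();print(s['t'],s['tool_pos'],hd(M),s['opening'],s['force'],cxy(s['tool_pos']),cxy([.5841,.0514]))
```

```text
32.375 [0.58241057 0.05174588 0.24772987] 101.17626840198871 0.01195418329205889 [ 1.27998449 18.45427846  2.92337897] [-0.5 31. ] [ 1.1 30.3]
```

The lid is shut against its stop (18 N push). I'll release it, lift and look at the key.

Request:
apply_moves([
  [60,[0,1,0],0],
  [60,[0,0,0],0],
  [60,[0,0,-35],0],
  [60,[0,0,-35],0],
  [60,[0,0,0],0],
])

```text
t: 33.0
tool_pos: [0.5834, 0.0492, 0.3209]
orientation: [-0.302, 3.121, -0.002]
force: [0.3, -0.8, -0.1]
opening: 0.0564
```

Run:
```python
from meas import *
s,M=tool();print(s['t'],s['tool_pos'],hd(M),s['force'])
im=viewer.read_camera("top");cv2.imwrite("pics/top6.png",im)
print(-np.array(viewer_cal("top")["R"]).T@viewer_cal("top")["t"])
for z,th in ((.072,115),(.072,105),(.072,125)): print("keybar",sub(im,272,228,294,264,lambda b,h:b[...,2]<th,z))
print("stand",sub(im,266,224,300,268,lambda b,h:(h[...,1]>100)&(h[...,2]>110),.040))
cv2.imwrite("pics/top6c.png",cv2.resize(im[215:275,262:304],None,fx=9,fy=9,interpolation=cv2.INTER_CUBIC))
plan(.434,-.181,.29,93.3)
```

```text
33.0 [0.58339345 0.04917716 0.32087275] 101.06900866134708 [ 0.28637266 -0.82359406 -0.07623248]
[ 0.49489557 -0.11075148  0.94078009]
keybar [ 434.3 -180.1   52.4   10.9    0.9]
keybar [ 434.8 -179.4   50.2    8.2    1.3]
keybar [ 434.5 -180.3   54.3   12.1    2.3]
stand [ 433.1 -182.3   74.2   53.     2.8]
dist [-148.7 -230.2  -28.6] dh -7.8
[[31.7, -32.9, 4.8], np.float64(0.023)]
[[30.9, -33.6, 4.8], np.float64(0.023)]
[[30.2, -34.3, 4.8], np.float64(0.023)]
[[29.4, -35.0, 4.8], np.float64(0.023)]
[[28.6, -35.6, 4.8], np.float64(0.023)]
[[27.8, -36.3, 4.8], np.float64(0.023)]
```

View pics/top6c.png

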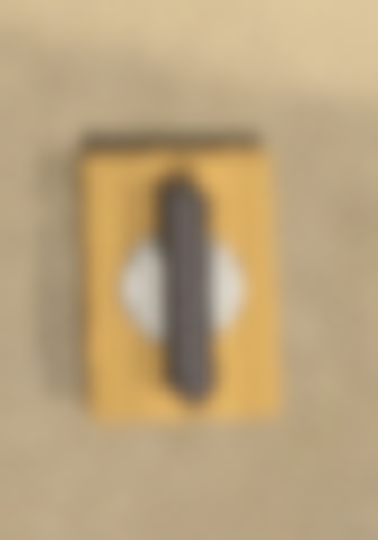

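The crop shows the key bar from (178,180) to (192,395), centred on its round collar in the stand, with a heading of about 3.5°. I'll move over it.

Request:
apply_moves([
  [60,[31.5,-33,4],0.023],
  [60,[31,-33.5,4],0.023],
  [60,[30,-34.5,4],0.023],
  [60,[29.5,-35,4],0.023],
  [60,[28.5,-35.5,4],0.023],
])

```text
t: 33.67
tool_pos: [0.4568, -0.1432, 0.2953]
orientation: [0.122, -3.137, -0.001]
force: [0.2, -0.6, 0.6]
opening: 0.06
```

Request:
apply_moves([
  [50,[28,-36.5,4],0.02],
  [50,[0,0,0],0],
  [50,[0,0,0],0],
])

```text
t: 34.05
tool_pos: [0.4332, -0.1806, 0.2923]
orientation: [0.091, -3.139, -0.002]
force: [0.4, -0.6, -1.0]
opening: 0.05
```

Run:
```python
from h import *
s,M=tool();print(s['t'],s['tool_pos'],hd(M),s['force'])
plan(.434,-.1805,.241,93.5)
```

```text
34.05 [ 0.43319361 -0.18062896  0.29226494] 93.30779071837416 [ 0.35555478 -0.56410667 -0.99303772]
dist [  0.8   0.1 -51.3] dh 0.2
[[-0.8, 0.1, 51.3], np.float64(-0.003)]
```

Request:
apply_moves([
  [50,[-1,0,26],0],
  [50,[0,0,26],0],
  [50,[0,0,0],0],
  [0,[0,0,0],0],
  [0,[0,0,0],0],
], grip_force=30)

```text
t: 34.67
tool_pos: [0.4353, -0.1808, 0.2426]
orientation: [-0.093, 3.138, -0.002]
force: [0.2, -0.1, 0.2]
opening: 0.0345
```

Request:
apply_moves([
  [0,[0,0,0],0],
  [0,[0,0,0],0],
  [0,[0,0,0],0],
])

```text
t: 35.05
tool_pos: [0.4347, -0.1809, 0.2417]
orientation: [-0.092, 3.14, -0.001]
force: [-0.4, 0.7, 2.2]
opening: 0.0115
```

Run:
```python
from h import *
s,M=tool();print(s['t'],s['tool_pos'],hd(M),s['force'],s['wrist_torque'],s['opening'])
```

```text
35.05 [ 0.43465468 -0.18089166  0.24166058] 93.35472545058126 [-0.43671966  0.65385904  2.21725373] [ 0.05999839  0.04897322 -0.00600543] 0.011508454536708687
```

Request:
apply_moves([
  [0,[0,0,-15],0],
  [0,[0,0,-25],0],
  [0,[0,0,-50],0],
  [0,[0,0,0],0],
])

```text
t: 35.55
tool_pos: [0.4359, -0.1815, 0.3367]
orientation: [-0.092, 3.133, -0.007]
force: [-0.1, -0.2, -0.8]
opening: 0.0115
```

```bash
sed -i 's/^CO=.*;CA/CO=np.array([.5888,.0226]);CA/' h.py
python3 - <<'E'
from h import *
s,M=tool();print(s['t'],s['tool_pos'],hd(M),s['force'],s['opening'],case(0,104))
plan(*case(0,104),.33,101.3)
E
```

```text
35.55 [ 0.43592022 -0.18152177  0.3367183 ] 93.36195791061913 [-0.13628739 -0.15064033 -0.82871422] 0.011510793360572391 [0.5684216  0.12458392]
dist [132.5 306.1  -6.7] dh 7.9
[[-21.5, 42.5, 1.0], np.float64(-0.02)]
[[-22.3, 42.1, 1.0], np.float64(-0.02)]
[[-23.1, 41.7, 1.0], np.float64(-0.02)]
[[-23.9, 41.2, 1.0], np.float64(-0.02)]
[[-24.8, 40.7, 1.0], np.float64(-0.02)]
[[-25.6, 40.2, 1.0], np.float64(-0.02)]
[[-26.3, 39.7, 1.0], np.float64(-0.02)]
```

Request:
apply_moves([
  [0,[-21.5,42.5,0],-0.02],
  [0,[-22.5,42,0],-0.02],
  [0,[-23,41.5,0],-0.02],
  [0,[-24,41,0],-0.02],
  [0,[-25,40.5,0],-0.02],
])

```text
t: 36.17
tool_pos: [0.5297, 0.0388, 0.3308]
orientation: [0.25, -3.131, 0.0]
force: [2.4, -0.2, -0.9]
opening: 0.0116
```

Request:
apply_moves([
  [0,[-25.5,40,0],-0.02],
  [0,[-26.5,39.5,0],-0.02],
  [0,[0,0,25],0],
  [0,[0,0,0],0],
  [0,[0,0,0],0],
])

```text
t: 36.8
tool_pos: [0.5673, 0.1239, 0.3064]
orientation: [0.311, -3.125, 0.0]
force: [0.5, 0.1, 0.5]
opening: 0.0121
```

Run:
```python
from h import *
s,M=tool();print(s['t'],s['tool_pos'],hd(M),s['force'],s['opening'],M[:,2])
plan(*case(0,104),.285,101.3)
im=viewer.read_camera("side");cv2.imwrite("pics/side4.png",im)
cv2.imwrite("pics/side4c.png",cv2.resize(im[100:220,180:300],None,fx=5,fy=5,interpolation=cv2.INTER_CUBIC))
```

```text
36.8 [0.56727115 0.12392996 0.30636494] 101.35059692050223 [0.48568563 0.06807315 0.51826791] 0.012127452857133958 [-7.15811683e-04 -1.91001512e-04 -9.99999726e-01]
dist [  1.2   0.7 -21.4] dh -0.1
[[-1.3, 0.4, 21.4], np.float64(0.001)]
```

View pics/side4c.png

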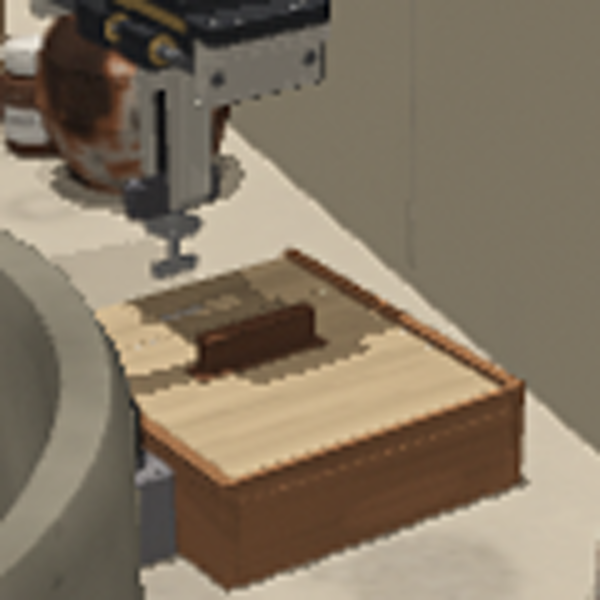

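The side crop shows the key upright in the jaws, its cross-head at crop (173,269) (full image about (214.6,154)), above the shut lid. I'll compare that with the projection.

Run:
```python
from h import *
s,M=tool();p=s['tool_pos']; u=np.array([np.cos(CA),np.sin(CA),0])*.013
for z in (.0787,.083,.1047): print(z,[((proj("side",[p[0],p[1],z]+k*u)+.5-[180,100])*5).round(0) for k in (-1,0,1)])
```

```text
0.0787 [array([161., 278.]), array([182., 272.]), array([202., 266.])]
0.083 [array([161., 270.]), array([182., 265.]), array([202., 259.])]
0.1047 [array([159., 233.]), array([180., 228.]), array([201., 222.])]
```

Run:
```python
from h import *
f=lambda X:((proj("side",X)+.5-[180,100])*5).round(0)
for x,y,z in((-35,24,.078),(35,24,.078),(35,36,.078),(-35,36,.078),(-35,24,.058),(35,24,.058),(92,-80,.06),(-92,-80,.06),(-15.5,104,.056),(15.5,104,.056)): print(x,y,f([*case(x,y),z]))
im=cv2.imread("pics/side4.png")
cv2.imwrite("pics/side4d.png",cv2.resize(im[128:186,198:254],None,fx=10,fy=10,interpolation=cv2.INTER_CUBIC))
```

```text
-35 24 [208. 342.]
35 24 [321. 308.]
35 36 [308. 300.]
-35 36 [196. 334.]
-35 24 [209. 377.]
35 24 [321. 342.]
92 -80 [530. 384.]
-92 -80 [226. 487.]
-15.5 104 [160. 316.]
15.5 104 [208. 302.]
```

View pics/side4d.png

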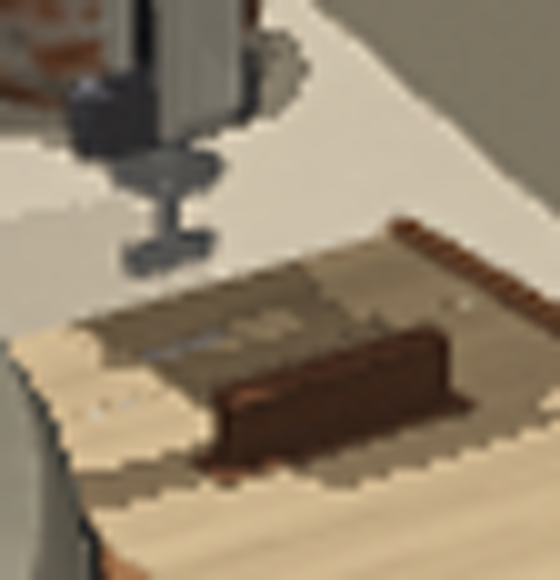

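The lid handle shows the same camera offset (about −8 crop px), so the key and slot agree. I'll lower carefully.

Request:
apply_moves([
  [0,[-1.3,0.5,8],0],
  [0,[0,0,6],0],
  [0,[0,0,0],0],
])

```text
t: 37.22
tool_pos: [0.5683, 0.1249, 0.2914]
orientation: [0.311, -3.125, 0.0]
force: [-0.6, -0.9, -0.9]
opening: 0.0117
```

Request:
apply_moves([
  [0,[0,0,5],0],
  [0,[0,0,3],0],
  [0,[0,0,2],0],
  [0,[0,0,0],0],
])

```text
t: 37.72
tool_pos: [0.5687, 0.1252, 0.2821]
orientation: [-0.312, 3.126, -0.0]
force: [0.3, -0.8, -1.3]
opening: 0.0115
```

Run:
```python
from h import *
s,M=tool();print(s['t'],s['tool_pos'],hd(M),s['force'],s['wrist_torque'],s['opening'],cxy(s['tool_pos']))
```

```text
37.725 [0.56865988 0.12516374 0.28213191] 101.38669997167467 [ 0.34897256 -0.7552001  -1.33673196] [ 0.00042707 -0.11334706  0.06017157] 0.011463281969821609 [  0.3 104.5]
```

No contact at 2 mm past the lid's surface. I'll carry on down.

Request:
apply_moves([
  [0,[0,-0.5,3],0],
  [0,[0,0,3],0],
  [0,[0,0,0],0],
])

```text
t: 38.1
tool_pos: [0.5687, 0.1246, 0.276]
orientation: [0.312, -3.126, 0.0]
force: [1.4, 0.0, -1.3]
opening: 0.0116
```

Request:
apply_moves([
  [0,[0,0,3],0],
  [0,[0,0,3],0],
  [0,[0,0,0],0],
])

```text
t: 38.48
tool_pos: [0.5689, 0.1247, 0.27]
orientation: [-0.312, 3.126, 0.0]
force: [3.9, 0.8, -2.4]
opening: 0.0115
```

Request:
apply_moves([
  [0,[0,0,3],0],
  [0,[0,0,3],0],
  [0,[0,0,0],0],
])

```text
t: 38.85
tool_pos: [0.5688, 0.1247, 0.2641]
orientation: [-0.312, 3.126, 0.0]
force: [3.5, 0.6, -3.0]
opening: 0.0118
```

Request:
apply_moves([
  [0,[0.3,0,3],0],
  [0,[0,0,2],0],
  [0,[0,0,1],0],
  [0,[0,0,0],0],
])

```text
t: 39.35
tool_pos: [0.5682, 0.1245, 0.2579]
orientation: [0.311, -3.125, 0.0]
force: [-0.9, 0.1, -0.5]
opening: 0.0118
```

Request:
apply_moves([
  [0,[0,0,1],0],
  [0,[0,0,0],0],
])

```text
t: 39.6
tool_pos: [0.5684, 0.1246, 0.2576]
orientation: [0.312, -3.126, 0.0]
force: [-3.2, -0.8, 4.2]
opening: 0.0117
```

The collar is seated (4 N upward). Now the quarter turn.

Request:
apply_moves([
  [0,[0,0,0],0.1745],
  [0,[0,0,0],0.1745],
  [0,[0,0,0],0.1745],
  [0,[0,0,0],0.1745],
  [0,[0,0,0],0.1745],
])

```text
t: 40.22
tool_pos: [0.5687, 0.1245, 0.2577]
orientation: [1.047, 2.961, 0.001]
force: [-0.3, 0.1, 1.5]
opening: 0.0111
```

Request:
apply_moves([
  [0,[0,0,0],0.1745],
  [0,[0,0,0],0.1745],
  [0,[0,0,0],0.1745],
  [0,[0,0,0],0.1745],
  [0,[0,0,0],0],
])

```text
t: 40.85
tool_pos: [0.5687, 0.1246, 0.2577]
orientation: [1.988, 2.432, 0.001]
force: [0.3, -0.7, 2.9]
opening: 0.0119
```

Run:
```python
from h import *
s,M=tool();print(s['t'],s['tool_pos'],hd(M),s['force'],s['wrist_torque'],s['opening'],cxy(s['tool_pos']))
```

```text
40.85 [0.56874805 0.12458752 0.25767345] 11.462737681690912 [ 0.25124979 -0.6601078   2.90402856] [-0.13422088  0.04268162 -0.00985419] 0.011862615264381761 [  0.3 103.9]
```

Request:
apply_moves([
  [30,[0,0,0],0],
  [40,[0,0,0],0],
  [50,[0,0,0],0],
  [50,[0,0,-15],0],
  [50,[0,0,-50],0],
])

```text
t: 41.48
tool_pos: [0.5671, 0.1244, 0.3203]
orientation: [-1.987, -2.428, 0.007]
force: [0.7, 0.7, -0.6]
opening: 0.0494
```

Request:
apply_moves([
  [50,[0,-60,-30],0],
  [50,[0,-60,0],0],
  [50,[0,-60,0],0],
  [50,[0,0,0],0],
])

```text
t: 41.98
tool_pos: [0.3923, 0.0894, 0.3503]
orientation: [1.989, 2.431, 0.001]
force: [0.1, 0.9, -0.0]
opening: 0.0502
```

Run:
```python
from tiles import *
s,M=tool();print(s['t'],s['tool_pos'],s['force'])
t=viewer.read_camera("top");cv2.imwrite("pics/top7.png",t)
im=viewer.read_camera("side");cv2.imwrite("pics/side7.png",im)
cv2.imwrite("pics/end.png",np.hstack([cv2.resize(t[110:270,110:400],(435,480)) if 0 else cv2.resize(t[110:270,120:380],(480,295)), cv2.resize(im[120:338,190:390],(271,295))]))
```

```text
41.975 [0.39232544 0.08936845 0.35029538] [ 0.09252527  0.86295627 -0.01038887]
```

View pics/end.png

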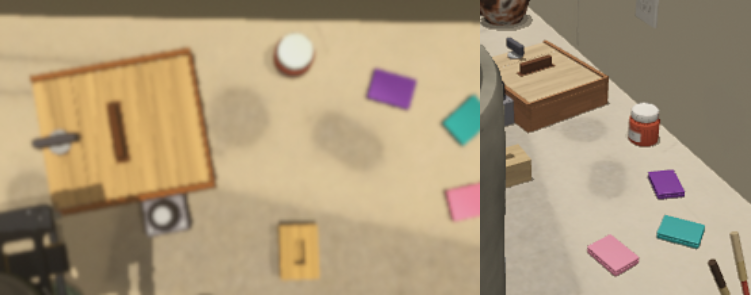

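The final views show the lid shut, the key seated with its bar across the slot at crop (57,140), the stand empty, the pot upright and only the decoys left on the bench.

```bash
python3 -c "
from plant import order; print(order.close_job())"
```

```text
the job is handed in; nothing more can be done
None
```

The job is handed in at about 42 s of the 210 s allowed: the tiles are packed, the lid is shut and the case is locked with the T-key.

- **Lid catch:** On the first pull the lid gave about 5 mm and stopped at 32 N. I gave the knob a quarter turn, after which the lid slid open at about 2.7 N.
- **Tiles:** Three tiles were on the bench (white, olive and brown), and all three went into the case. I gripped the olive one twice because the first grip was too near its top edge. The purple, turquoise and pink look-alikes were left where they were.
- **Lid shut:** I pushed the lid home until it met its stop at about 18 N.
- **Key:** The key went into the slot with little resistance until its collar rested on the lid (about 4 N), and then I turned it 90°.

In the last pictures the lid is shut, the key stands in the slot with its bar across it, the key stand is empty and the pot is upright. I did not try lifting the key to prove it is locked; that rests on the measured turn and the picture. The side camera was off by about 1.6 pixels, the same for the lid handle and the key, so I worked from their relative positions.

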